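# Shut and latch the hatch of a vacuum pump's noise hood

### The job

The hatch of the pump's noise hood has been left ajar: push it up near its top edge, with some 15 N, until it beds firmly on its rubber seal, hook the latch's wire loop over the keeper on the hatch, and press the lever down fully flat on its stop so that the hatch is drawn tight. Feel your way: nowhere push on the hatch or the lever with more than 20 N. Leave the other things on the bench and on the hood where they are.

Things in the scene. Friction and masses are not known exactly. Their poses are not given: they have to be found in the camera images.
- hood: White sheet-metal noise hood, fixed on the bench: 300 mm deep (its x), 320 mm wide (y), flat roof 200 mm up. Origin: centre of its underside, on the bench; z up. Its -x side is the front, closed by the hatch. The toggle latch is on the roof on the centre line (y = 0) and works in the hood's x-z plane.
- hatch (a joint): Grey-green drop-down hatch, 316 wide, 188 high, 26 mm thick, hinged along its lower edge (hinge line along y at hood x = -154, z = 12 mm). Angle in rad: 0 = upright, inner face on hood x = -154 mm; grows as the top leans out (hood -x). The stiff hinge (0.45 N m) holds it where it is left: 2 to 4 N at the top edge move it. Latched, it reads about 0.017.
- seal: Black rubber seal round the hood's opening (origin on the hatch's hinge line, not on the rubber). The hatch meets it somewhere between 0.030 and 0.073 rad, by the rubber's wear; feel for it. From there it resists with about 10 N per mm at the hatch's top edge; let go, the hatch springs back to where it just touches.
- hatch_edge (a point): Middle of the outer top edge of the hatch, 188 mm above the hinge line. The outer face below it is flat and clear for pushing.
- keeper (a point): Keeper: steel block on the middle of the hatch's top edge, 22 mm wide, 11 mm high, with a 4 mm lip across it that rises 12 mm above the block's top, leaning 8 degrees outward. Point: centre of the loop's bar when hooked, on the block's top against the lip's outer side (lip face 2.5 mm inward of it; block top goes on 13 mm outward). Axes: -x outward, z up the hatch.
- latch_pivot (a point): Pivot of the latch's lever, fixed on the hood at its x = -87, y = 0, z = 214 mm (14 mm above the roof).
- lever (a joint): Latch lever, steel plate 22 mm wide, reaching 64 mm from its pivot. Rad: 0 = down flat at its stop, pointing to hood +x (rear), pressing face 6 mm above the pivot; grows as it lifts; 1.57 upright; forward stop 1.92. Friction (0.1 N m) keeps it where it is left, so it must be pressed right down. Loaded, it takes up to 0.8 N m (13 N at the tip), most between 1.1 and 0.5 rad; below 0.05 it is over centre.
- lever_tip (a point): Centre of the rolled 8 mm edge at the lever's free end, 62 mm from the pivot. Its x points along the lever away from the pivot.
- loop_pivot (a point): Where the wire loop's legs hang on the lever: 12 mm from the lever's pivot, 0.05 rad below the lever's line. Raising the lever carries it forward (hood -x), pressing the lever down draws it back. Its axes are the lever's.
- loop_bar (a point): Centre of the bar of the wire loop: 5 mm wire, two legs 95 mm long from the loop's pivot to the bar, 36 mm over their outsides; grip it across the legs. Its -x points along the legs to the bar. It starts nearly upright, held by light friction; tipped well over, it falls. It clears the lip with the lever at or near its forward stop: there the bar is 3 to 11 mm beyond the hooked place.
- clamp_ring_mid (a point): Aluminium clamp ring, 52 mm across, 14 mm high, lying on the rear of the hood's roof; leave alone. Its centre.
- bottle_mid (a point): Amber bottle, 64 mm across, 150 mm tall, standing on the bench; leave alone. Its centre.
- vial_box_mid (a point): Cardboard box 110 x 75 x 50 mm on the bench; leave alone. Its centre.
- mouse_mid (a point): Black computer mouse, 100 x 60 x 24 mm, on the bench; leave alone. Its centre.

How it is judged:
By the outcome, as a careful person would: the job done as asked, in the order asked, and still so for the second after the job is handed in, with the robot touching nothing.
It also fails if it takes over 72 s, if anything falls off the work surface, if the arm or the gripper's body presses on something with over 40 N, if the wrist force passes 120 N, or if a joint passes its speed limit or range.

### The arm

A 6-joint arm with a two-finger parallel gripper is mounted at the origin on the work surface. World frame = base frame: x ahead of the robot, y to its left, z up, the work surface at z = 0. Lengths are in m, angles in rad, forces in N, time in s.
With the tool pointing down it reaches from about 0.35 to 0.975 m from the base axis. Payload 4.9 kg.
Tool frame: the origin (TCP) lies midway between the tips of the shut fingers; the grasp point (between the pads) lies 19 mm behind it; z points along the fingers, y is the direction in which the jaws open and shut (so a half turn about z gives the same grasp; the last joint's range is limited). The gripper opens to 85 mm and grips with 20 to 120 N. Pads are 22 mm wide; open, the fingers measure 114 mm over their backs; the gripper's body (76 mm by 85 mm) begins 54 mm behind the grasp point. The pads swing forward as they close: fully open they stand 13 mm farther back than shut.
Start: joints at [1.208, 0.053, 1.613, -0, 1.476, -0.119], TCP at [0.151, 0.607, 0.231] pointing down, gripper open.
Joint ranges: [-3.01, 3.01], [-1.01, 2.22], [0.06, 2.58], [-1.02, 4.17], [0.09, 2.62], [-3.14, 3.14]. Speed limits (rad/s): [2.57, 2.57, 3.14, 3.14, 3.14, 3.14].

### API

Orientations are given as a unit quaternion [x, y, z, w].
In Python, from workcell import ctrl, cams gives the robot as it stands. The module is installed in compiled form; this text tells all that it offers.
- The arm moves only by the tool play_rows, never from a script. Its argument "motion" is text: rows parted by semicolons, each of 7 numbers parted by spaces: the shift along the world's x, y, z in cm, then the turn, a rotation vector about the world's x, y, z in rad, then the opening, from 0 (shut) to 1 (fully open). A call has 1 to 20 rows; each row is the pose to reach, as a shift and turn from the pose commanded when the call began; what a row does not reach only later rows make up. A row lasts 1/12 s, in which the tool goes at most 41.7 mm and 7.16 degrees, less where a joint would pass 70% of its speed; a pose out of reach is approached as far as the arm can. A call with a gripper value outside its range is refused whole. The fingers move at their own pace and stop on an object; "grip_force" is the grip in N (left out, the last holds). Time passes only in rows, so rows that repeat a pose let the fingers close. It gives the time, the measured TCP pose, the force and the opening at its end, in the units of the state.
- ctrl.observe(): the state, without advancing time (a new reading comes with each control period).
- cams.capture(name): name is "scene" or "top" or "wrist"; returns a dict with "img" (384x512x3 uint8, blue, green, red), "z_map" (384x512 float32, m along the optical axis (not along the pixel's ray), 0 where there is no reading), "K" (3x3 intrinsics, pixels), "k1" (the pictures are not rectified: a ray, as slopes to the right and down, at radius r is drawn at 1 + k1 r^2 times it, then the intrinsics apply), "world_to_cam" (4x4, takes a point from world to camera coordinates); the wrist camera has in their place "hand_eye" (4x4, takes a point from camera to tool coordinates, whose origin is the TCP and whose axes are the flange's). Camera axes: x right, y down, z forward; pixel columns grow to the right and rows downward; lengths in m; the calibration is good to about 2 mm. A picture is of the moment at which its call begins: read the wrist's pose just before it.
- ctrl.hand_in(): hands the job in, once; it reports no verdict.
The state is a dict: "t": time; "q": joint angles; "qvel": joint speeds; "tau": joint torques, N m; "position": TCP position; "tool_rot": TCP orientation; "wrist_force": force on the tool from outside, world axes, zero at the start; "torque": the same for the moment, N m; "finger_gap": finger opening in m.
Only numpy, scipy, OpenCV 4.12 (cv2) and the standard library are available. Lean on these libraries where they do the work, as an engineer would, in place of code of your own. Each camera call takes 0.05 s, during which the arm holds its last target.

## Working session

There is one attempt and no reset: what is moved stays moved. The work goes in short steps, Python scripts to look and compute and a tool call to move; the robot and the scene stay as the last step left them, time stands still between calls to the robot, and variables do not carry over. Pictures are saved under pics/ and viewed, and the job is handed in when it is done.

Besides the shell and the picture viewer there is one more tool, called after "Emit:" by a JSON object that holds its "name" and its "arguments", one argument or row to a line. play_rows: Moves the arm, as the interface text tells. Its arguments: {"type":"object","properties":{"motion":{"type":"string"},"grip_force":{"type":"number"}},"required":["motion"]}

```bash
mkdir -p pics
python3 - <<'E'
from workcell import ctrl,cams
import cv2,numpy as np
s=ctrl.observe();print(s)
for n in("scene","top","wrist"):
    c=cams.capture(n);cv2.imwrite(f"pics/a_{n}.png",c["img"]);np.savez(f"a_{n}.npz",**c)
    print(n,c["K"],c["k1"],c.get("world_to_cam",c.get("hand_eye")))
E
```

```text
{'t': 0.0, 'q': array([ 1.20800425e+00,  5.33465506e-02,  1.61429377e+00, -1.11123921e-05,
        1.47599348e+00, -1.19000406e-01]), 'qvel': array([ 0.00088691, -0.00032806,  0.00019248, -0.00169082,  0.00076701,
       -0.00050471]), 'tau': array([ 1.54421876e-03, -3.93671572e+01, -3.70179927e+01, -1.34242509e-05,
        6.82651356e-03, -8.07583206e-06]), 'position': array([0.1506457 , 0.60593274, 0.23006955]), 'tool_rot': array([ 1.21593602e-01,  9.92579445e-01, -9.92419560e-04, -2.38109407e-04]), 'wrist_force': array([-0.42729814,  0.00346753, -0.86402362]), 'torque': array([ 0.01783163,  0.00066844, -0.01865019]), 'finger_gap': 0.0850909989886327}
scene [[404.35315033   0.         254.93430269]
 [  0.         404.35315033 183.0979441 ]
 [  0.           0.           1.        ]] -0.033868424649222864 [[-0.67419382  0.73847898  0.01055899  0.38773873]
 [ 0.54618035  0.50815661 -0.66593085 -0.18727272]
 [-0.49714155 -0.44319935 -0.74593875  1.57139522]
 [ 0.          0.          0.          1.        ]]
top [[419.3433443    0.         249.84087727]
 [  0.         419.3433443  187.82244146]
 [  0.           0.           1.        ]] -0.017865302875667295 [[-0.01340096 -0.99983507  0.01225786 -0.01508572]
 [-0.99526793  0.01215783 -0.09640501  0.56748014]
 [ 0.09624008 -0.01349177 -0.99526671  1.43025927]
 [ 0.          0.          0.          1.        ]]
wrist [[283.25438018   0.         255.31276266]
 [  0.         283.25438018 191.03923476]
 [  0.           0.           1.        ]] -0.03356705934629207 [[-1.44631445e-04 -9.61766905e-01 -2.73869310e-01  6.93676914e-02]
 [ 9.99999944e-01 -5.64352614e-05 -3.29916012e-04  3.71503548e-05]
 [ 3.01846415e-04 -2.73869343e-01  9.61766860e-01 -1.42480587e-01]
 [ 0.00000000e+00  0.00000000e+00  0.00000000e+00  1.00000000e+00]]
```

View pics/a_scene.png

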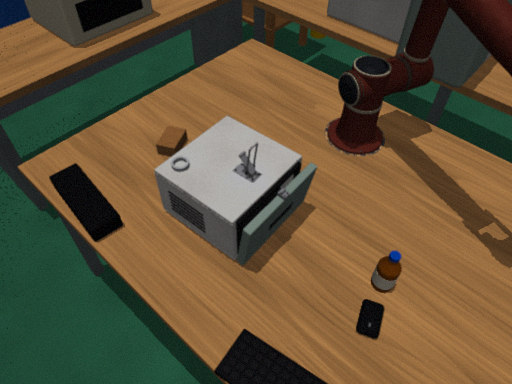

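View pics/a_top.png

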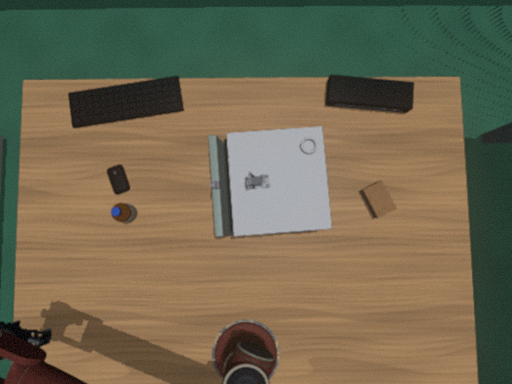

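View pics/a_wrist.png

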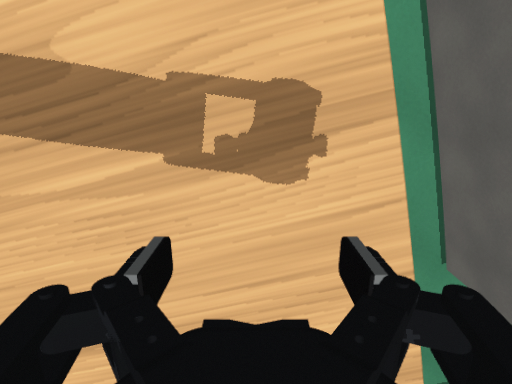

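```bash
cat > h.py <<'E'
import numpy as np,cv2
def load(n): return dict(np.load(n))
def cloud(c,T=None):
    K=c["K"];k=float(c["k1"]);h,w=c["z_map"].shape
    u,v=np.meshgrid(np.arange(w),np.arange(h))
    xd=(u-K[0,2])/K[0,0];yd=(v-K[1,2])/K[1,1]
    x,y=xd.copy(),yd.copy()
    for _ in range(10):
        r=x*x+y*y;x=xd/(1+k*r);y=yd/(1+k*r)
    z=c["z_map"];P=np.stack([x*z,y*z,z],-1)
    if T is None: T=np.linalg.inv(c["world_to_cam"])
    W=P@T[:3,:3].T+T[:3,3]; W[z==0]=np.nan
    return W
def proj(c,W,w2c=None):
    T=c["world_to_cam"] if w2c is None else w2c
    p=np.atleast_2d(W)@T[:3,:3].T+T[:3,3];x=p[:,0]/p[:,2];y=p[:,1]/p[:,2];f=1+float(c["k1"])*(x*x+y*y)
    return np.stack([c["K"][0,0]*x*f+c["K"][0,2],c["K"][1,1]*y*f+c["K"][1,2]],-1)
E
python3 - <<'E'
from h import *
for n in("top","scene"):
    c=load(f"a_{n}.npz");W=cloud(c)
    m=(abs(W[...,2]-.2)<.012)&(W[...,0]>.2)&(W[...,0]<.9)&(abs(W[...,1])<.3)
    nl,lab,st,_=cv2.connectedComponentsWithStats(m.astype(np.uint8),connectivity=4)
    i=1+np.argmax(st[1:,4]);mm=lab==i
    P=W[mm];print(n,st[i],P.mean(0),np.median(P[:,2]))
    r=cv2.minAreaRect(P[:,:2].astype(np.float32)*1000);print(r);print(cv2.boxPoints(r))
    # pts above roof
    box=cv2.boxPoints(r)
    m2=(W[...,2]>.21)&(W[...,2]<.33)&(W[...,0]>.2)&(W[...,0]<.9)&(abs(W[...,1])<.3)
    Q=W[m2];print(len(Q))
    for q,p in list(zip(Q,np.argwhere(m2)))[::3]:print(p,(q*1000).round(0))
    img=cv2.resize(c["img"],None,fx=1,fy=1)
    a=(190,110,150,140) if n=="top" else (140,110,190,150)
    x,y,w,h=a;cv2.imwrite(f"pics/az_{n}.png",cv2.resize(c["img"][y:y+h,x:x+w],None,fx=4,fy=4,interpolation=cv2.INTER_CUBIC))
E
```

```text
top [ 225  126  107  110 9692] [ 0.57030549 -0.1049      0.20047729] 0.20046366093926993
((575.042236328125, -102.82669067382812), (320.7013854980469, 309.4678649902344), 3.6170547008514404)
[[ 405.24918    41.482876]
 [ 424.77274  -267.36853 ]
 [ 744.8353   -247.13626 ]
 [ 725.31177    61.71515 ]]
289
[136 296] [ 708. -164.  211.]
[137 307] [ 704. -197.  216.]
[138 303] [ 702. -186.  211.]
[138 306] [ 702. -195.  211.]
[138 309] [ 701. -204.  212.]
[138 313] [ 701. -216.  213.]
[139 304] [ 697. -187.  219.]
[139 312] [ 697. -212.  216.]
[140 302] [ 695. -182.  211.]
[140 312] [ 694. -213.  214.]
[141 302] [ 692. -182.  214.]
[141 315] [ 691. -222.  215.]
[142 314] [ 687. -218.  217.]
[143 300] [ 685. -176.  214.]
[143 315] [ 685. -222.  214.]
[144 301] [ 682. -178.  215.]
[144 316] [ 681. -224.  219.]
[145 302] [ 679. -181.  216.]
[146 300] [ 676. -176.  212.]
[146 315] [ 676. -222.  213.]
[147 302] [ 673. -181.  216.]
[147 316] [ 673. -225.  212.]
[148 303] [ 669. -184.  216.]
[149 302] [ 667. -182.  211.]
[149 313] [ 667. -215.  212.]
[150 302] [ 664. -182.  210.]
[150 305] [ 663.
[... 5243 characters left out ...]
169 254] [557. -23. 218.]
[170 247] [580. -29. 227.]
[170 250] [572. -25. 223.]
[170 253] [564. -21. 221.]
[171 245] [588. -29. 229.]
[171 248] [580. -25. 227.]
[171 251] [571. -22. 221.]
[171 254] [562. -18. 217.]
[172 246] [587. -26. 226.]
[172 249] [579. -22. 224.]
[172 252] [570. -19. 219.]
[172 255] [560. -16. 213.]
[173 246] [589. -24. 226.]
[173 249] [582. -20. 223.]
[173 252] [571. -18. 216.]
[174 246] [587. -26. 218.]
[174 250] [581. -17. 221.]
[175 248] [583. -23. 213.]
[175 251] [576. -17. 213.]
[176 251] [580. -13. 214.]
[189 283] [560.  86. 220.]
[190 280] [562.  78. 211.]
[190 284] [555.  85. 211.]
[191 282] [566.  87. 218.]
[193 279] [574.  84. 213.]
[194 280] [574.  87. 212.]
```

```bash
ls pics
```

```text
a_scene.png
a_top.png
a_wrist.png
az_scene.png
az_top.png
```

View pics/az_scene.png

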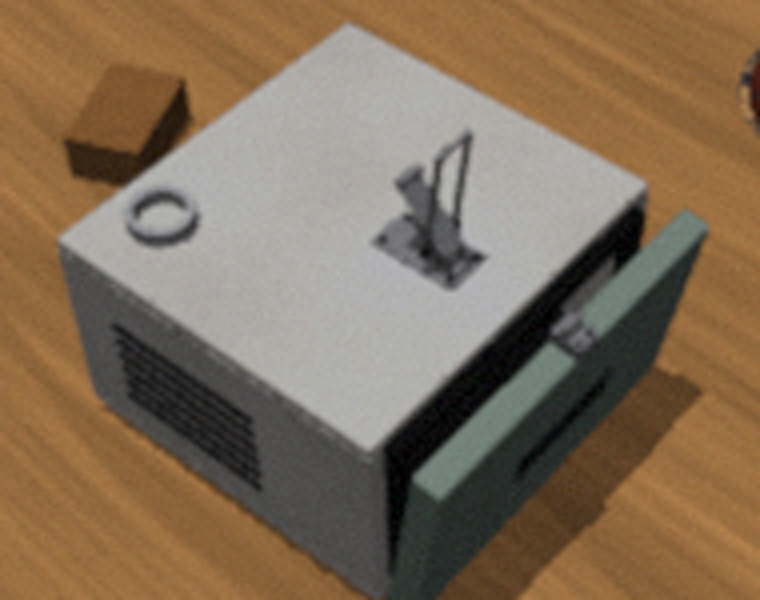

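```bash
cat >> h.py <<'E'
th=np.deg2rad(-86.25); HX=np.array([np.cos(th),np.sin(th)]);HY=np.array([-HX[1],HX[0]]);HC=np.array([.5750,-.1073])
def w2h(W):
    d=np.asarray(W)[...,:2]-HC; return np.stack([d@HX,d@HY,np.asarray(W)[...,2]],-1)
def h2w(H):
    H=np.asarray(H,float); return np.concatenate([HC+H[...,:1]*HX+H[...,1:2]*HY,H[...,2:]],-1)
E
python3 - <<'E'
from h import *
for n in("top","scene"):
    c=load(f"a_{n}.npz");H=w2h(cloud(c))
    # hatch: front points
    m=(H[...,0]<-.15)&(H[...,0]>-.30)&(abs(H[...,1])<.158)&(H[...,2]>.02)&(H[...,2]<.24)
    P=H[m]*1000
    for zl in range(20,230,20):
        q=P[(P[:,2]>=zl)&(P[:,2]<zl+20)]
        if len(q):print(n,zl,len(q),np.percentile(q[:,0],[2,25,50,75,98]).round(1),q[:,2].mean().round(1))
    q=P[(P[:,2]>190)];
    k=q[q[:,2]>207];print("keeper",k.round(0).tolist()[:40])
    # lever / loop
    m=(abs(H[...,1])<.03)&(H[...,2]>.217)&(H[...,0]>-.13)&(H[...,0]<0)
    P=H[m]*1000
    for a in range(215,330,8):
        q=P[(P[:,2]>=a)&(P[:,2]<a+8)]
        if len(q):print(a,len(q),np.percentile(q[:,0],[5,50,95]).round(0),np.percentile(q[:,1],[5,50,95]).round(0))
E
```

```text
top 20 4 [-159.  -158.7 -158.4 -158.3 -158.1] 31.5
top 40 4 [-161.6 -161.5 -161.3 -161.1 -160.9] 50.5
top 60 30 [-165.6 -164.9 -164.5 -164.2 -163.8] 75.9
top 80 110 [-168.6 -167.3 -166.5 -165.8 -164.6] 90.2
top 100 108 [-171.6 -170.3 -169.5 -168.8 -167.6] 110.5
top 120 112 [-174.7 -173.1 -172.4 -171.6 -170.5] 129.6
top 140 130 [-177.5 -176.4 -175.4 -174.6 -173.1] 150.0
top 160 122 [-180.2 -179.2 -178.4 -177.7 -157.2] 170.5
top 180 1086 [-206.9 -198.3 -188.2 -159.6 -151.1] 192.8
top 200 145 [-209.2 -199.4 -190.9 -186.7 -150.4] 204.9
top 220 5 [-196.  -195.4 -195.2 -195.1 -193.2] 222.1
keeper [[-195.0, 11.0, 220.0], [-208.0, 11.0, 209.0], [-202.0, 10.0, 209.0], [-199.0, 10.0, 208.0], [-195.0, 8.0, 221.0], [-192.0, 8.0, 218.0], [-190.0, 9.0, 209.0], [-187.0, 9.0, 207.0], [-205.0, 8.0, 208.0], [-199.0, 7.0, 208.0], [-195.0, 5.0, 222.0], [-193.0, 6.0, 216.0], [-190.0, 6.0, 210.0], [-187.0, 5.0, 214.0], [-209.0, 5.0, 209.0], [-206.0, 4.0, 208.0], [-196.0, 2.0, 219.0], [-193.0, 3.0, 216.0], [-190.0, 3.0, 212.0], [-187.0, 3.0, 209.0], [-184.0, 2.0, 213.0], [-206.0, 1.0, 207.0], [-202.0, 0.0,
[... 2225 characters left out ...]
 [-188.0, 12.0, 207.0], [-194.0, 11.0, 212.0], [-205.0, 3.0, 208.0], [-203.0, 9.0, 207.0], [-207.0, 10.0, 207.0], [-209.0, 9.0, 208.0]]
215 25 [-93. -88. -80.] [-11.   0.  17.]
223 42 [-86. -81. -74.] [-15.   6.  18.]
231 27 [-81. -75. -66.] [-13.   1.  16.]
239 26 [-83. -69. -61.] [-15.   0.  14.]
247 32 [-83. -61. -56.] [-14.   2.  17.]
255 26 [-84. -55. -52.] [-14.   2.  17.]
263 28 [-86. -52. -47.] [-15.   2.  18.]
271 9 [-87. -85. -83.] [-15. -12.  18.]
279 7 [-87. -86. -84.] [-17.  16.  19.]
287 5 [-89. -88. -87.] [-15. -11.  18.]
295 9 [-89. -88. -86.] [-16. -14.  18.]
303 8 [-91. -89. -86.] [-18.   1.  18.]
311 23 [-92. -90. -87.] [-16.   2.  17.]
319 2 [-93. -92. -91.] [-8. -7. -5.]
```

Run:
```python
from h import *
from scipy.spatial.transform import Rotation as R
from workcell import ctrl
s=ctrl.observe();r=R.from_quat(s["tool_rot"]).as_matrix();print(r.round(3))
T=np.eye(3);T[:,0]=[-HX[0],-HX[1],0];T[:,2]=[0,0,-1];T[:,1]=np.cross(T[:,2],T[:,0])
print(R.from_matrix(T@r.T).as_rotvec())
for h in[(-.26,0,.33),(-.26,0,.175),(-.225,0,.175)]:print(h,(h2w(h)-s["position"])*100)
```

```text
[[-0.97   0.241 -0.001]
 [ 0.241  0.97  -0.001]
 [ 0.    -0.002 -1.   ]]
[ 9.31326426e-04 -1.42535021e-03 -1.26155747e+00]
(-0.26, 0, 0.33) [ 40.73006423 -45.39250402   9.96655182]
(-0.26, 0, 0.175) [ 40.73006423 -45.39250402  -5.53344818]
(-0.225, 0, 0.175) [ 40.95897518 -48.88501025  -5.53344818]
```

Emit:
{"name": "play_rows", "arguments": {
  "motion": "0 0 4 0 0 0 0;0 0 8 0 0 -0.1 0;2 -2 11 0 0 -0.2 0;40.7 -45.4 11 0 0 -1.2616 0;40.7 -45.4 11 0 0 -1.2616 0;40.7 -45.4 11 0 0 -1.2616 0;40.7 -45.4 11 0 0 -1.2616 0;40.7 -45.4 11 0 0 -1.2616 0;40.7 -45.4 11 0 0 -1.2616 0;40.7 -45.4 11 0 0 -1.2616 0;40.7 -45.4 11 0 0 -1.2616 0;40.7 -45.4 11 0 0 -1.2616 0;40.7 -45.4 11 0 0 -1.2616 0;40.7 -45.4 11 0 0 -1.2616 0;40.7 -45.4 11 0 0 -1.2616 0;40.7 -45.4 11 0 0 -1.2616 0;40.7 -45.4 11 0 0 -1.2616 0;40.7 -45.4 11 0 0 -1.2616 0;40.7 -45.4 11 0 0 -1.2616 0;40.7 -45.4 11 0 0 -1.2616 0",
  "grip_force": 60
}}

```text
t: 1.82
position: [0.5576, 0.1525, 0.3408]
tool_rot: [0.684, 0.73, -0.0, -0.001]
wrist_force: [0.7, -0.4, 0.0]
finger_gap: -0.0003
```

Emit:
{"name": "play_rows", "arguments": {
  "motion": "0 0 -4 0 0 0 0;0 0 -8 0 0 0 0;0 0 -12 0 0 0 0;0 0 -16.5 0 0 0 0;0 0 -16.5 0 0 0 0;0 0 -16.5 0 0 0 0"
}}

```text
t: 2.32
position: [0.555, 0.1534, 0.1733]
tool_rot: [0.683, 0.731, -0.003, -0.002]
wrist_force: [-0.1, -0.7, 1.0]
finger_gap: -0.0003
```

Run:
```python
from workcell import ctrl,cams
import cv2,numpy as np
s=ctrl.observe();print(s)
for n in("scene","wrist"):
    c=cams.capture(n);cv2.imwrite(f"pics/b_{n}.png",c["img"]);np.savez(f"b_{n}.npz",pos=s["position"],rot=s["tool_rot"],**c)
```

```text
{'t': 2.3167, 'q': array([ 1.40312215e-01, -1.65985502e-02,  1.78141918e+00,  1.75780142e-04,
        1.38350740e+00,  7.29167732e-02]), 'qvel': array([-0.00707001, -0.04283113, -0.10566782,  0.0011109 ,  0.00536044,
       -0.00103588]), 'tau': array([-3.60181415e-02, -3.33298588e+01, -3.38863492e+01, -2.29724108e-03,
       -3.88454588e-02,  1.20404817e-03]), 'position': array([0.55504854, 0.15338043, 0.17334894]), 'tool_rot': array([ 0.68289026,  0.7305132 , -0.00256701, -0.00218155]), 'wrist_force': array([-0.0554061 , -0.7277027 ,  0.95562695]), 'torque': array([ 0.00792896, -0.00112895, -0.03228402]), 'finger_gap': -0.0002838625809329617}
```

View pics/b_wrist.png

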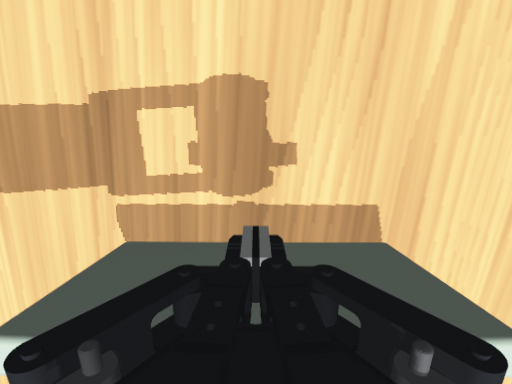

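View pics/b_scene.png

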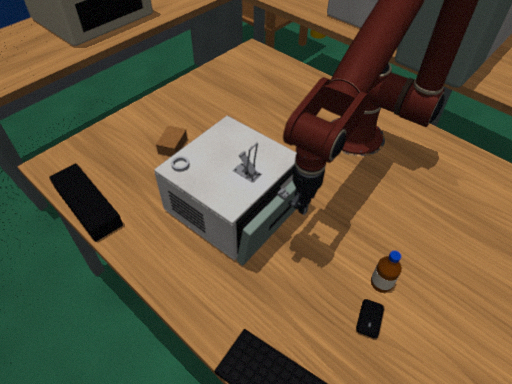

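Emit:
{"name": "play_rows", "arguments": {
  "motion": "0.1 -1 0 0 0 0 0;0.2 -2 0 0 0 0 0;0.2 -3 0 0 0 0 0;0.25 -3.5 0 0 0 0 0;0.25 -3.8 0 0 0 0 0;0.3 -4.1 0 0 0 0 0;0.3 -4.4 0 0 0 0 0;0.3 -4.7 0 0 0 0 0;0.3 -4.7 0 0 0 0 0;0.3 -4.7 0 0 0 0 0"
}}

```text
t: 3.25
position: [0.561, 0.1054, 0.1764]
tool_rot: [0.684, 0.73, 0.0, 0.0]
wrist_force: [0.8, 1.9, 1.6]
finger_gap: -0.0001
```

Emit:
{"name": "play_rows", "arguments": {
  "motion": "0 -0.2 0 0 0 0 0;0 -0.4 0 0 0 0 0;0 -0.6 0 0 0 0 0;0 -0.6 0 0 0 0 0"
}}

```text
t: 3.58
position: [0.5609, 0.0992, 0.1764]
tool_rot: [0.684, 0.73, -0.0, 0.0]
wrist_force: [0.4, 3.2, 2.5]
finger_gap: -0.0001
```

Emit:
{"name": "play_rows", "arguments": {
  "motion": "0 -0.1 0 0 0 0 0;0 -0.2 0 0 0 0 0;0 -0.2 0 0 0 0 0"
}}

```text
t: 3.83
position: [0.5609, 0.0973, 0.1763]
tool_rot: [0.684, 0.73, -0.0, 0.0]
wrist_force: [0.9, 1.8, 1.7]
finger_gap: 0.0003
```

Emit:
{"name": "play_rows", "arguments": {
  "motion": "0 -0.1 0 0 0 0 0;0 -0.1 0 0 0 0 0;0 -0.1 0 0 0 0 0"
}}

```text
t: 4.08
position: [0.5608, 0.0964, 0.1762]
tool_rot: [0.684, 0.73, -0.0, 0.0]
wrist_force: [-0.0, 3.2, 2.4]
finger_gap: 0.0003
```

Emit:
{"name": "play_rows", "arguments": {
  "motion": "0 -0.1 0 0 0 0 0;0 -0.1 0 0 0 0 0;0 -0.1 0 0 0 0 0"
}}

```text
t: 4.33
position: [0.5608, 0.0954, 0.1762]
tool_rot: [0.684, 0.73, -0.0, -0.0]
wrist_force: [0.5, 3.3, 2.2]
finger_gap: -0.0
```

Emit:
{"name": "play_rows", "arguments": {
  "motion": "0 -0.1 0 0 0 0 0;0 -0.1 0 0 0 0 0;0 -0.1 0 0 0 0 0"
}}

```text
t: 4.58
position: [0.5608, 0.0944, 0.1763]
tool_rot: [0.684, 0.73, -0.0, 0.0]
wrist_force: [0.3, 2.4, 2.4]
finger_gap: 0.0
```

Emit:
{"name": "play_rows", "arguments": {
  "motion": "0 -0.1 0 0 0 0 0;0 -0.1 0 0 0 0 0;0 -0.1 0 0 0 0 0"
}}

```text
t: 4.83
position: [0.5608, 0.0934, 0.1763]
tool_rot: [0.684, 0.73, -0.0, 0.0]
wrist_force: [-0.1, 3.3, 1.9]
finger_gap: -0.0004
```

Emit:
{"name": "play_rows", "arguments": {
  "motion": "0 -0.1 0 0 0 0 0;0 -0.1 0 0 0 0 0;0 -0.1 0 0 0 0 0"
}}

```text
t: 5.08
position: [0.5609, 0.0924, 0.1763]
tool_rot: [0.684, 0.73, -0.0, 0.0]
wrist_force: [1.0, 2.3, 2.0]
finger_gap: 0.0003
```

Emit:
{"name": "play_rows", "arguments": {
  "motion": "0 -0.1 0 0 0 0 0;0 -0.1 0 0 0 0 0"
}}

```text
t: 5.25
position: [0.5609, 0.0914, 0.1763]
tool_rot: [0.684, 0.73, -0.0, 0.0]
wrist_force: [0.7, 3.8, 2.1]
finger_gap: -0.0002
```

Emit:
{"name": "play_rows", "arguments": {
  "motion": "0 -0.1 0 0 0 0 0;0 -0.1 0 0 0 0 0"
}}

```text
t: 5.42
position: [0.5609, 0.0904, 0.1764]
tool_rot: [0.684, 0.73, -0.0, 0.0]
wrist_force: [0.3, 3.0, 2.3]
finger_gap: -0.0004
```

Emit:
{"name": "play_rows", "arguments": {
  "motion": "0 -0.1 0 0 0 0 0;0 -0.1 0 0 0 0 0"
}}

```text
t: 5.58
position: [0.5609, 0.0896, 0.1763]
tool_rot: [0.684, 0.73, 0.0, -0.0]
wrist_force: [0.4, 4.2, 2.1]
finger_gap: 0.0002
```

Emit:
{"name": "play_rows", "arguments": {
  "motion": "0 -0.05 0 0 0 0 0;0 -0.05 0 0 0 0 0"
}}

```text
t: 5.75
position: [0.5609, 0.0895, 0.1764]
tool_rot: [0.684, 0.73, 0.0, -0.0]
wrist_force: [0.6, 4.8, 2.6]
finger_gap: -0.0001
```

Emit:
{"name": "play_rows", "arguments": {
  "motion": "0 -0.05 0 0 0 0 0;0 -0.05 0 0 0 0 0"
}}

```text
t: 5.92
position: [0.5609, 0.0894, 0.1765]
tool_rot: [0.684, 0.73, 0.001, -0.001]
wrist_force: [1.0, 7.2, 2.4]
finger_gap: 0.0
```

Emit:
{"name": "play_rows", "arguments": {
  "motion": "0 -0.05 0 0 0 0 0;0 -0.05 0 0 0 0 0"
}}

```text
t: 6.08
position: [0.5609, 0.0892, 0.1765]
tool_rot: [0.683, 0.73, 0.001, -0.001]
wrist_force: [1.5, 7.4, 2.7]
finger_gap: 0.0002
```

Emit:
{"name": "play_rows", "arguments": {
  "motion": "0 -0.1 0 0 0 0 0;0 -0.1 0 0 0 0 0"
}}

```text
t: 6.25
position: [0.5609, 0.0889, 0.1765]
tool_rot: [0.683, 0.73, 0.002, -0.001]
wrist_force: [0.3, 9.9, 3.4]
finger_gap: -0.0004
```

Emit:
{"name": "play_rows", "arguments": {
  "motion": "0 -0.1 0 0 0 0 0;0 -0.1 0 0 0 0 0"
}}

```text
t: 6.42
position: [0.561, 0.0887, 0.1766]
tool_rot: [0.683, 0.73, 0.002, -0.002]
wrist_force: [0.3, 12.5, 3.1]
finger_gap: -0.0003
```

Emit:
{"name": "play_rows", "arguments": {
  "motion": "0 -0.1 0 0 0 0 0;0 -0.1 0 0 0 0 0;0 -0.1 0 0 0 0 0"
}}

```text
t: 6.67
position: [0.561, 0.0884, 0.1766]
tool_rot: [0.683, 0.73, 0.003, -0.002]
wrist_force: [1.0, 15.8, 2.2]
finger_gap: -0.0001
```

Emit:
{"name": "play_rows", "arguments": {
  "motion": "0 -0.03 0 0 0 0 0;0 -0.03 0 0 0 0 0;0 -0.03 0 0 0 0 0;0 -0.03 0 0 0 0 0;0 -0.03 0 0 0 0 0;0 -0.03 0 0 0 0 0"
}}

```text
t: 7.17
position: [0.561, 0.0884, 0.1767]
tool_rot: [0.683, 0.73, 0.003, -0.002]
wrist_force: [1.1, 16.1, 3.0]
finger_gap: -0.0001
```

Emit:
{"name": "play_rows", "arguments": {
  "motion": "0 2 0 0 0 0 0;0 4 0 0 0 0 0;0 4 4 0 0 0 0;0 4 8 0 0 0 0;0 4 12 0 0 0 0;0 4 16 0 0 0 0;0 4 20 0 0 0 0;0 4 24.5 0 0 0 0;0.3 0 24.5 0 0 0 0;0.6 -4 24.5 0 0 0 0;0.8 -8 24.5 0 0 0 0;1 -12 24.5 0 0 0 0;1.2 -16 24.5 0 0 0 0;1.3 -18.1 24.5 0 0 0 0;1.3 -18.1 24.5 0 0 0 0"
}}

```text
t: 8.42
position: [0.5731, -0.1013, 0.4194]
tool_rot: [0.686, 0.728, -0.002, -0.001]
wrist_force: [0.3, 1.4, -0.4]
finger_gap: 0.0
```

```bash
cat > look.py <<'E'
import sys
from workcell import ctrl,cams
from h import *
tag=sys.argv[1]
s=ctrl.observe();print("TCP hood mm",(w2h(s["position"])*1000).round(1),"F",s["wrist_force"].round(1),"t",s["t"])
for n in("top","scene"):
    c=cams.capture(n);np.savez(f"{tag}_{n}.npz",**c)
    H=w2h(cloud(c))
    m=(abs(H[...,1])<.158)&(abs(H[...,1])>.03)&(H[...,2]>.04)&(H[...,2]<.18)&(H[...,0]<-.165)&(H[...,0]>-.24)
    P=H[m]
    # outer face fit by scene
    if n=="scene" and len(P)>50:
        x=(P[:,0]+.154);z=P[:,2]-.012
        best=max(np.arange(0,.2,.001),key=lambda a:np.sum(abs(-x*np.cos(a)-z*np.sin(a)-.026+0)<.002))
        print("hatch angle",best)
    u=proj(c,h2w([-.11,0,.25]))[0].astype(int);w=75
    x0,y0=max(u[0]-w,0),max(u[1]-56,0)
    cv2.imwrite(f"pics/{tag}_{n}.png",cv2.resize(c["img"][y0:y0+112,x0:x0+150],None,fx=5,fy=5,interpolation=cv2.INTER_CUBIC))
    m=(abs(H[...,1])<.022)&(H[...,2]>.206)&(H[...,2]<.34)&(H[...,0]>-.24)&(H[...,0]<0)
    P=H[m]*1000
    # side map
    g={}
    for p in P:g.setdefault(int(p[2]//8*8),[]).append(int(round(p[0])))
    for k in sorted(g):print(n,k,sorted(g[k])[::max(1,len(g[k])//14)])
E
python3 look.py c
```

```text
TCP hood mm [ -6.2  -1.5 419.4] F [ 0.3  1.4 -0.4] t 8.4167
top 200 [-181, -170, -166, -142, -134, -112, -111, -102, -101, -98, -97, -95, -95, -95, -93, -93, -88, -42, -41, -37, -33, -20]
top 208 [-187, -185, -184, -182, -181, -179, -178, -177, -176, -175, -173, -166, -165, -163, -102, -94, -67, -28]
top 216 [-184, -180, -172, -172, -172, -171, -169, -169, -169, -168, -168, -168, -162, -96, -94, -93, -93, -92, -91, -88, -84]
top 224 [-171, -171, -171, -169, -84, -84, -84, -83, -83, -83, -82, -82, -81, -81, -81, -80, -80, -79, -79, -78, -77, -77, -75, -75]
top 232 [-82, -81, -80, -80, -79, -78, -78, -78, -77, -76, -76, -75, -75, -75, -72]
top 240 [-80, -80, -80, -75, -72, -72, -72, -71, -69, -69]
top 248 [-83]
top 256 [-47]
top 264 [-86, -83, -47]
top 272 [-87, -84, -84, -83]
top 296 [-89, -87, -87, -87]
top 304 [-86]
top 312 [-92, -92, -92, -91, -91, -91, -90, -90, -90, -89, -89, -89, -89, -88, -88]
top 320 [-93, -92, -91, -91, -90, -90, -88]
hatch angle 0.023
scene 200 [-186, -186, -186, -184, -182, -181, -179, -177, -171, -168, -102, -101, -94, -85, -47]
scene 208 [-186, -184, -182
[... 433 characters left out ...]
 -66, -65, -64, -63, -60]
scene 248 [-84, -83, -82, -80, -65, -62, -62, -60, -60, -59, -58, -58, -57, -57, -56, -54, -51]
scene 256 [-86, -85, -84, -84, -83, -80, -58, -57, -56, -56, -55, -55, -55, -55, -54, -54, -53, -53, -52, -52, -51, -49, -49, -47]
scene 264 [-86, -85, -85, -84, -83, -54, -53, -53, -52, -50, -50, -49, -49, -45]
scene 272 [-87, -86, -85, -85, -84, -84, -83, -83]
scene 280 [-89, -88, -87, -84]
scene 288 [-89, -88, -88, -88, -88, -87, -85]
scene 296 [-91, -89, -89, -88, -88, -88, -88, -87, -87]
scene 304 [-90, -90, -89, -89, -89, -86]
scene 312 [-93, -92, -92, -91, -91, -91, -91, -91, -91, -90, -90, -90, -90, -90, -90, -90, -89, -89, -89, -88, -88, -88, -87]
scene 320 [-89]
```

View pics/c_scene.png

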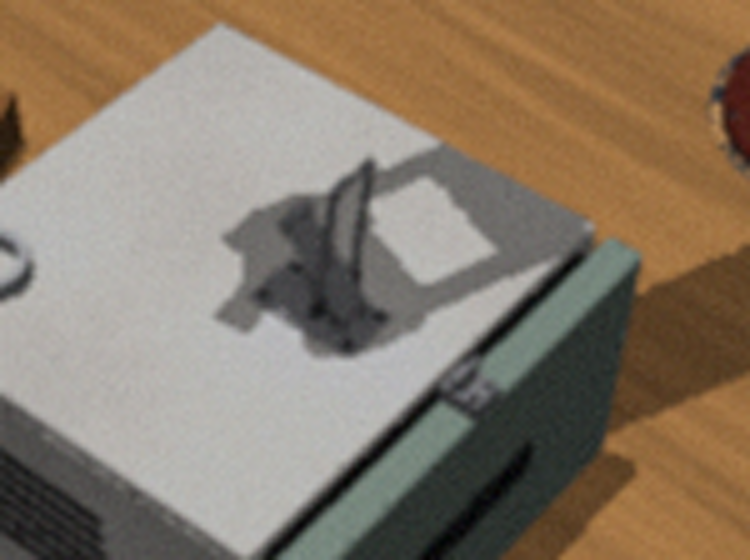

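Emit:
{"name": "play_rows", "arguments": {
  "motion": "0 0 -4 0 0 0 0;0 0 -8 0 0 0 0;0 0 -12 0 0 0 0;0 0 -16.2 0 0 0 0;0 0 -16.2 0 0 0 0;-0.1 1.5 -16.2 0 0 0 0;-0.1 2 -16.2 0 0 0 0;-0.15 2.3 -16.2 0 0 0 0;-0.15 2.3 -16.2 0 0 0 0"
}}

```text
t: 9.27
position: [0.5742, -0.0725, 0.2638]
tool_rot: [0.683, 0.73, 0.002, 0.003]
wrist_force: [0.2, 0.3, -0.4]
finger_gap: -0.0002
```

Emit:
{"name": "play_rows", "arguments": {
  "motion": "0 0.3 -0.4 0 0 0 0;0 0.6 -0.4 0 0 0 0;-0.1 0.9 -0.4 0 0 0 0;-0.1 1.2 -0.4 0 0 0 0;-0.1 1.5 -0.4 0 0 0 0;-0.1 1.8 -0.4 0 0 0 0"
}}

```text
t: 9.77
position: [0.5719, -0.0556, 0.2564]
tool_rot: [0.684, 0.73, 0.0, 0.001]
wrist_force: [1.1, -2.0, 1.9]
finger_gap: -0.0001
```

Emit:
{"name": "play_rows", "arguments": {
  "motion": "0 0.3 0 0 0 0 0;0 0.6 0 0 0 0 0;-0.1 0.9 0 0 0 0 0;-0.1 1.2 0 0 0 0 0;-0.1 1.5 0 0 0 0 0;-0.1 1.8 0 0 0 0 0"
}}

```text
t: 10.27
position: [0.57, -0.0368, 0.2549]
tool_rot: [0.684, 0.73, -0.0, -0.001]
wrist_force: [-0.7, -3.1, 1.6]
finger_gap: 0.0001
```

```bash
python3 look.py d
```

```text
TCP hood mm [-70.7  -0.4 254.9] F [-0.7 -3.1  1.6] t 10.2667
top 200 [-170, -167, -166, -162, -149, -105, -104, -98, -42]
top 208 [-187, -185, -184, -182, -180, -179, -178, -176, -175, -175, -173, -168, -166, -164, -163, -162, -99]
top 216 [-182, -180, -179, -177, -174, -172, -171, -169, -168, -167, -162, -158, -155, -152, -124]
top 224 [-172, -149, -118, -115, -112, -109, -106, -104, -101, -97, -92, -91, -88, -85]
hatch angle 0.024
scene 200 [-186, -186, -184, -182, -179, -160, -93, -93, -90, -82, -54, -51]
scene 208 [-187, -185, -183, -182, -181, -180, -179, -177, -175, -173, -172, -170, -170, -164, -162, -157, -92, -83]
scene 216 [-182, -172, -170, -167, -159, -153, -148, -142, -136, -130, -124, -119, -109, -102, -92, -89]
scene 224 [-173, -116, -104, -99, -98, -93, -92, -91, -90, -90, -90, -89, -89, -86, -85, -83, -82, -78]
scene 232 [-91, -91, -91, -90, -90, -89, -89, -89, -89, -89, -89, -88, -88, -87, -87, -82, -80, -79, -78]
scene 240 [-90, -90, -89, -89, -88, -88, -88, -88, -88, -88, -87, -87, -86, -82, -81, -79]
scene 248 [-90, -89, -89, -89, -89, -88, -88, -88, -88, -87, -8
[... 423 characters left out ...]
79, -79, -79, -78, -78, -77, -77, -76, -76, -76, -75]
scene 288 [-82, -81, -81, -80, -80, -80, -78, -78, -77]
scene 296 [-85, -83, -83, -83, -83, -83, -82, -82, -82, -82, -82, -81, -81, -78, -78, -78, -78, -76]
scene 304 [-83, -82, -82, -82, -82, -81, -81, -80, -80, -80, -79, -76, -73, -71, -70, -67, -65, -64, -63, -61]
scene 312 [-84, -84, -82, -82, -82, -81, -80, -80, -77, -71, -65, -64, -63, -60, -59, -56, -55]
scene 320 [-88, -88, -88, -87, -86, -86, -86, -86, -85, -84, -81, -80, -79, -77, -74, -71]
scene 328 [-88, -88, -88, -87, -87, -87, -87, -86, -86, -86, -86, -86, -85, -85, -85, -84, -84, -83, -82, -81, -80, -80, -79]
scene 336 [-87, -87, -87, -86, -86, -86, -85, -84, -82, -82, -80]
```

View pics/d_scene.png

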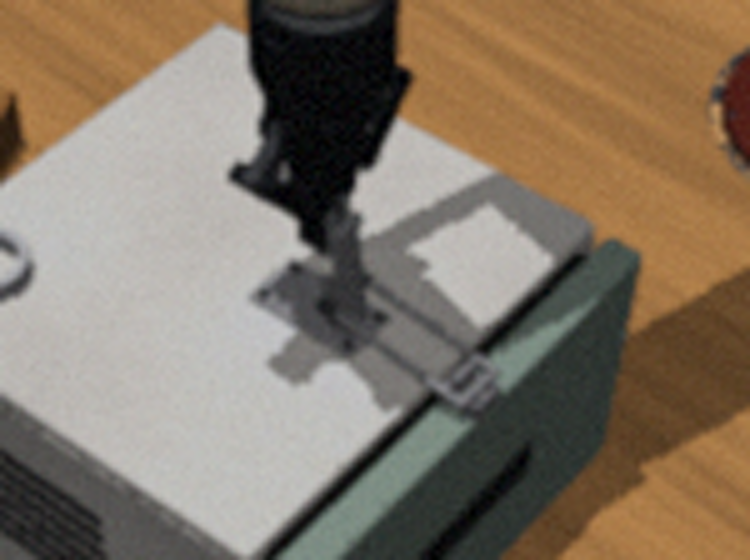

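Emit:
{"name": "play_rows", "arguments": {
  "motion": "0.1 -1.5 0 0 0 0 0;0.1 -1.5 3 0 0 0 0;0.1 -1.5 7 0 0 0 0;0.1 -1.5 10 0 0 0 0;-0.1 2 10 0 0 0 0;-0.4 6 10 0 0 0 0;-0.7 10 10 0 0 0 0;-1 14 10 0 0 0 0;-1 14 10 0 0 0 0;-1 14 10 0 0 0 0"
}}

```text
t: 11.2
position: [0.5598, 0.1049, 0.3548]
tool_rot: [0.682, 0.731, -0.0, -0.001]
wrist_force: [-0.4, -0.9, 0.3]
finger_gap: 0.0003
```

```bash
python3 look.py e
python3 - <<'E'
from workcell import ctrl,cams
import cv2,numpy as np
s=ctrl.observe()
c=cams.capture("wrist");cv2.imwrite("pics/e_wrist.png",c["img"]);np.savez("e_wrist.npz",pos=s["position"],rot=s["tool_rot"],**c)
E
```

```text
TCP hood mm [-212.7   -1.3  354.8] F [-0.4 -0.9  0.3] t 11.2
top 200 [-175, -163, -117, -101, -99, -99, -94, -71, -70, -65, -61, -54, -51, -48, -45, -42, -38, -35, -30, -19]
top 208 [-175, -174, -171, -168, -167, -166, -166, -165, -163, -163, -161, -98, -95, -80, -67, -58, -47, -39]
top 216 [-174, -172, -169, -168, -163, -158, -155, -152, -146, -144, -140, -137, -130, -119, -110, -94, -93]
top 224 [-172, -136, -128, -122, -118, -113, -112, -109, -106, -103, -98, -94, -91, -88, -83, -80]
top 232 [-92, -91, -91, -91, -85, -85, -82, -80]
top 240 [-91, -91, -90, -90, -88, -85, -80, -79]
top 248 [-90, -90]
top 256 [-88]
top 272 [-90, -90, -88, -87, -87, -86, -85, -84, -84, -83, -83, -82]
top 280 [-89, -88, -88, -88, -87, -86, -85, -85, -85]
hatch angle 0.025
scene 200 [-186, -185, -184, -95, -93, -83, -83, -80, -45, -44, -39]
scene 208 [-186, -185, -182, -182, -180, -178, -177, -175, -173, -171, -170, -163, -162, -155, -93, -90]
scene 216 [-182, -175, -171, -169, -168, -157, -151, -145, -142, -135, -131, -125, -119, -110, -98, -92, -89]
scene 224 [-122, -113, -106, -99, -96, -92, -91, -91, -90, -89, -88, -86, -84, -82, -79]
scene 232 [-91, -90, -90, -89, -89, -89, -89, -89, -88, -88, -88, -88, -87, -82, -82, -80, -78]
scene 240 [-90, -90, -90, -89, -89, -89, -89, -88, -88, -88, -88, -87, -86, -85, -85, -84, -82, -79, -79]
scene 248 [-90, -90, -89, -89, -87, -87, -87, -87, -86, -86, -86, -85, -85, -85]
scene 256 [-89, -88, -87, -87, -87, -87, -87, -86, -86, -86, -85, -84]
scene 264 [-88, -88, -87, -87, -87, -87, -87, -87, -86, -86, -86, -85]
scene 272 [-89, -89, -89, -88, -88, -88, -88, -86, -86, -86, -85, -85, -85, -83, -83, -82, -81]
scene 280 [-90, -89, -86, -86, -85, -83]
```

View pics/e_scene.png

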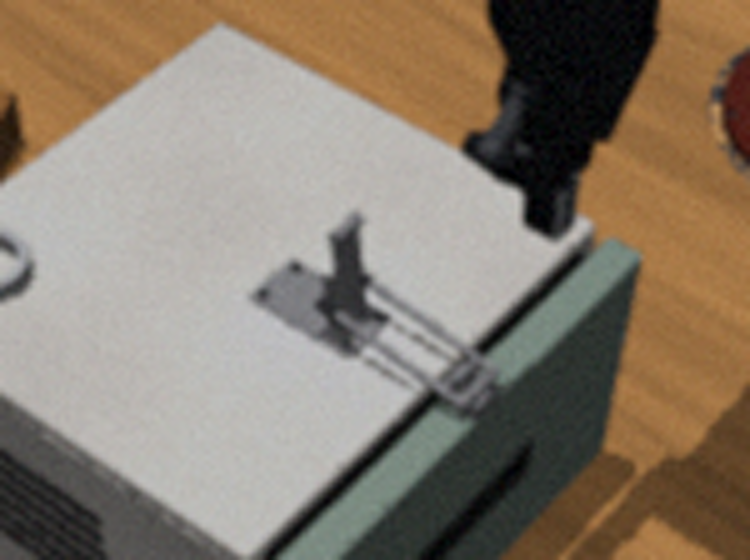

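View pics/e_wrist.png

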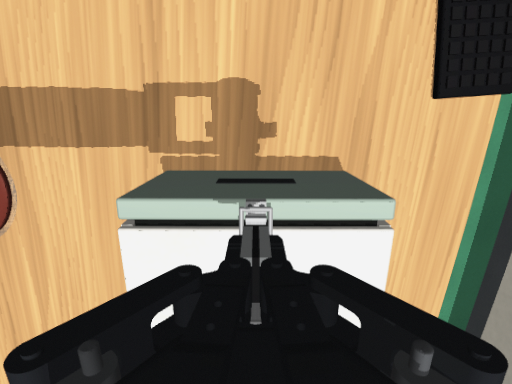

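Run:
```python
from h import *
from scipy.spatial.transform import Rotation as R
c=load("e_wrist.npz")
cv2.imwrite("pics/e_wz.png",cv2.resize(c["img"][185:245,216:296],None,fx=9,fy=9,interpolation=cv2.INTER_CUBIC))
T=np.eye(4);T[:3,:3]=R.from_quat(c["rot"]).as_matrix();T[:3,3]=c["pos"]
H=w2h(cloud(c,T@c["hand_eye"]))*1000
for v in range(196,232,2):print(v,[tuple(H[v,u,[0,2]].round(0).astype(int)) for u in(242,248,256,264,270)])
```

```text
196 [(np.int64(-186), np.int64(189)), (np.int64(-185), np.int64(186)), (np.int64(-186), np.int64(189)), (np.int64(-186), np.int64(187)), (np.int64(-186), np.int64(188))]
198 [(np.int64(-186), np.int64(196)), (np.int64(-186), np.int64(195)), (np.int64(-186), np.int64(195)), (np.int64(-186), np.int64(195)), (np.int64(-186), np.int64(195))]
200 [(np.int64(-184), np.int64(198)), (np.int64(-186), np.int64(203)), (np.int64(-186), np.int64(203)), (np.int64(-186), np.int64(205)), (np.int64(-185), np.int64(199))]
202 [(np.int64(-182), np.int64(199)), (np.int64(-186), np.int64(210)), (np.int64(-186), np.int64(210)), (np.int64(-186), np.int64(211)), (np.int64(-182), np.int64(199))]
204 [(np.int64(-180), np.int64(198)), (np.int64(-184), np.int64(211)), (np.int64(-184), np.int64(210)), (np.int64(-184), np.int64(210)), (np.int64(-180), np.int64(199))]
206 [(np.int64(-178), np.int64(200)), (np.int64(-182), np.int64(212)), (np.int64(-181), np.int64(210)), (np.int64(-182), np.int64(212)), (np.int64(-177), np.int64(198))]
208 [(np.int64(-181), np.int64(215)), (np.int64(-181), np.int64(215)), (np.int64
[... 1352 characters left out ...]
np.int64(-161), np.int64(210)), (np.int64(-161), np.int64(210)), (np.int64(-162), np.int64(212)), (np.int64(-163), np.int64(217))]
226 [(np.int64(-162), np.int64(218)), (np.int64(-148), np.int64(187)), (np.int64(-148), np.int64(186)), (np.int64(-148), np.int64(186)), (np.int64(-161), np.int64(218))]
228 [(np.int64(-159), np.int64(218)), (np.int64(-221), np.int64(361)), (np.int64(-222), np.int64(363)), (np.int64(-221), np.int64(361)), (np.int64(-159), np.int64(219))]
230 [(np.int64(-157), np.int64(218)), (np.int64(-221), np.int64(364)), (np.int64(-221), np.int64(364)), (np.int64(-221), np.int64(364)), (np.int64(-157), np.int64(219))]<stdin>:7: RuntimeWarning: invalid value encountered in cast
```

View pics/e_wz.png

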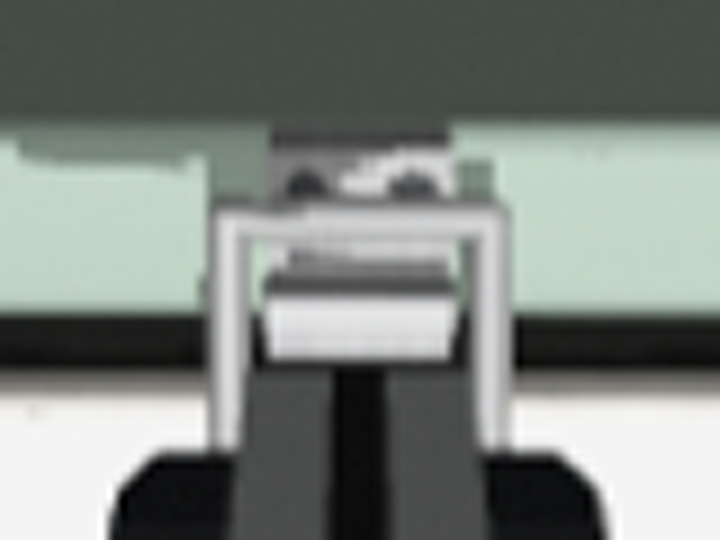

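Emit:
{"name": "play_rows", "arguments": {
  "motion": "0.2 -3 0 0 0 0 0;0.3 -6 0 0 0 0 0;0.5 -8.5 0 0 0 0 0;0.5 -8.5 -3 0 0 0 0;0.5 -8.5 -6 0 0 0 0;0.5 -8.5 -8.8 0 0 0 0;0.5 -8.5 -8.8 0 0 0 0;0.5 -8.5 -8.8 0 0 0 0"
}}

```text
t: 12.02
position: [0.5644, 0.0165, 0.2655]
tool_rot: [0.684, 0.729, -0.001, -0.002]
wrist_force: [-0.6, 0.3, 0.4]
finger_gap: 0.0
```

Emit:
{"name": "play_rows", "arguments": {
  "motion": "0.25 -0.8 0.1 0 0 0 0;0.3 -1.6 0.2 0 0 0 0;0.3 -2.2 0.3 0 0 0 0;0.35 -2.6 0.4 0 0 0 0;0.4 -3 0.4 0 0 0 0;0.4 -3.3 0.4 0 0 0 0;0.4 -3.55 0.4 0 0 0 0;0.4 -3.55 0.4 0 0 0 0"
}}

```text
t: 12.68
position: [0.5695, -0.0183, 0.2716]
tool_rot: [0.684, 0.73, -0.0, 0.0]
wrist_force: [-0.7, 0.2, 0.0]
finger_gap: 0.0002
```

```bash
python3 look.py f | grep -v top
```

```text
TCP hood mm [-89.2   0.3 271.6] F [-0.7  0.2  0. ] t 12.6833
hatch angle 0.026000000000000002
scene 200 [-184, -184, -168, -126, -98, -96, -93, -92, -89, -39, -37, -36, -35]
scene 208 [-186, -183, -181, -179, -178, -178, -175, -174, -171, -170, -168, -162, -160, -155, -133, -92, -86]
scene 216 [-179, -171, -168, -158, -148, -140, -135, -129, -123, -116, -110, -101, -93, -90, -88]
scene 224 [-173, -113, -105, -95, -90, -89, -89, -88, -87, -86, -86, -83, -83, -79]
scene 232 [-87, -86, -86, -86, -86, -86, -84, -84, -84, -84, -84, -83, -82, -82, -82, -80, -79, -75, -75]
scene 240 [-86, -84, -84, -83, -83, -83, -82, -82, -82, -82, -81, -81, -81, -81, -81, -80, -79, -75]
scene 248 [-84, -82, -81, -81, -81, -81, -81, -80, -80, -80, -80, -79, -79, -79]
scene 256 [-79, -79, -79, -79, -79, -78, -77, -77, -76, -76, -75]
scene 264 [-96, -77, -76, -75, -75, -74, -72]
scene 272 [-100, -99, -99, -97, -94, -94, -87, -75, -74, -73, -72, -72, -72]
scene 280 [-100, -100, -99, -99, -99, -98, -98, -98, -96, -96, -95, -95, -94, -94, -94, -94, -93, -93, -92, -88, -85, -85, -84, -81]
scene 288 [-101, -99, -99, -99, -99, -99, -99, -98, -97, -96, -95, -95, -95, -95, -94, -93, -93, -93, -89, -89, -87, -85, -85, -83]
scene 296 [-100, -100, -99, -98, -98, -98, -96, -96, -95, -95, -95, -94, -94, -92, -92, -83]
scene 304 [-99, -99, -99, -98, -97, -97, -97, -96, -96, -95]
scene 312 [-103, -102, -102, -102, -102, -101, -101, -100, -100, -100, -100, -99, -99, -99, -98, -97, -96]
scene 320 [-101, -101, -100, -100, -100, -100, -100, -100, -99, -98, -95, -94, -92, -90, -87, -86, -85, -81, -80, -79]
scene 328 [-103, -103, -101, -101, -101, -101, -100, -100, -97, -94, -88, -87, -83, -81, -80, -79, -77, -73]
scene 336 [-106, -105, -105, -105, -104, -104, -103, -100, -98, -98, -96, -93, -92, -90, -87, -83, -81, -79, -73]
```

View pics/f_scene.png

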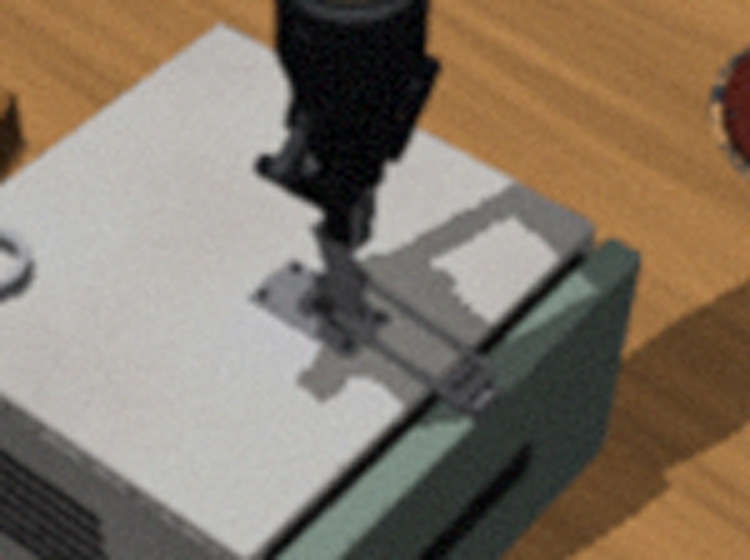

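Emit:
{"name": "play_rows", "arguments": {
  "motion": "0 -0.3 -0.1 0 0 0 0;0 -0.6 -0.2 0 0 0 0;0.1 -0.9 -0.3 0 0 0 0;0.1 -1.2 -0.4 0 0 0 0;0.1 -1.2 -0.4 0 0 0 0"
}}

```text
t: 13.2
position: [0.5703, -0.0304, 0.2668]
tool_rot: [0.684, 0.73, -0.0, -0.0]
wrist_force: [0.9, -0.3, -0.1]
finger_gap: 0.0001
```

Emit:
{"name": "play_rows", "arguments": {
  "motion": "0 -0.25 -0.1 0 0 0 0;0 -0.5 -0.25 0 0 0 0;0 -0.5 -0.25 0 0 0 0"
}}

```text
t: 13.45
position: [0.5703, -0.0353, 0.2645]
tool_rot: [0.684, 0.73, -0.0, 0.0]
wrist_force: [0.5, -0.5, 0.1]
finger_gap: 0.0003
```

```bash
python3 look.py g | grep -v top
```

```text
TCP hood mm [-72.2   0.  264.5] F [ 0.5 -0.5  0.1] t 13.45
hatch angle 0.024
scene 200 [-186, -186, -186, -185, -183, -183, -179, -177, -91, -89, -37]
scene 208 [-186, -184, -182, -179, -176, -176, -175, -173, -171, -168, -162, -161, -149, -96, -91]
scene 216 [-175, -171, -167, -157, -145, -137, -130, -122, -114, -106, -98, -92, -89, -87, -83]
scene 224 [-173, -100, -91, -87, -86, -86, -84, -84, -83, -82, -81, -81, -80, -79, -79, -78, -75, -74]
scene 232 [-84, -81, -80, -79, -79, -79, -78, -78, -77, -77, -77, -76, -76, -76, -76, -75, -75, -74, -73, -73, -73, -72, -71, -69, -68]
scene 240 [-78, -77, -76, -75, -74, -74, -74, -73, -73, -73, -73, -72, -72, -71, -71, -70, -70, -70, -70, -69]
scene 248 [-72, -72, -71, -71, -70, -69, -68, -67, -67, -67, -67, -67, -66, -65, -64, -61]
scene 256 [-65, -64, -63, -62, -61, -58]
scene 264 [-83, -82, -81, -80, -79, -79, -77, -77, -70, -61, -58, -57, -54, -52]
scene 272 [-83, -82, -82, -82, -81, -79, -78, -78, -78, -78, -77, -75, -75, -74, -73, -69, -68, -68, -64, -63, -58, -55]
scene 280 [-84, -83, -83, -83, -82, -82, -81, -80, -79, -79, -78, -78, -78, -78, -77, -76, -75, -74, -72, -68, -68, -67, -64]
scene 288 [-83, -83, -83, -82, -81, -81, -80, -80, -79, -78, -78, -78, -78, -78, -77, -77, -75, -74, -66]
scene 296 [-84, -84, -83, -83, -81, -80, -79, -79, -78, -78]
scene 304 [-86, -85, -85, -84, -83, -83, -83, -83, -83, -83, -83, -82, -82, -82, -81, -81, -80, -79]
scene 312 [-84, -84, -83, -83, -83, -83, -83, -82, -82, -81, -80, -78, -75, -74, -71, -69, -68, -66, -63, -62]
scene 320 [-85, -84, -84, -83, -83, -82, -80, -80, -79, -66, -63, -60, -60]
scene 328 [-89, -89, -88, -88, -87, -87, -87, -85, -84, -83, -81, -80, -77, -74, -70, -65, -60, -57]
scene 336 [-89, -89, -88, -88, -88, -87, -86, -86, -85, -84, -81, -80]
```

View pics/g_scene.png

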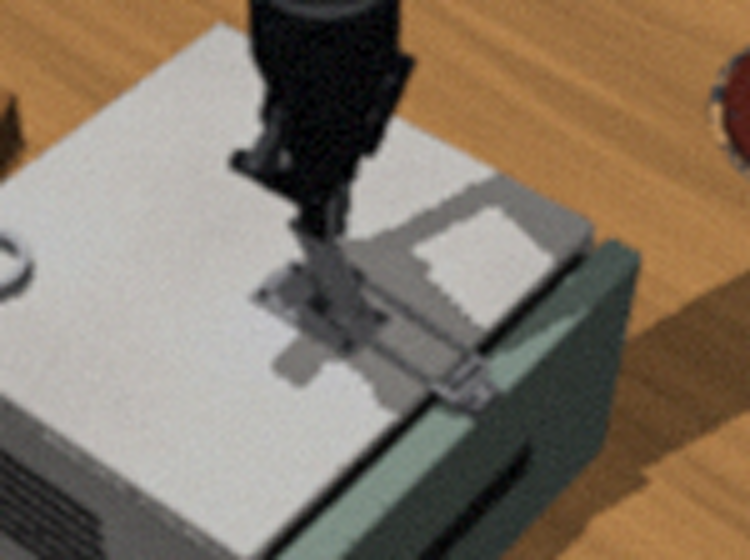

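Emit:
{"name": "play_rows", "arguments": {
  "motion": "0 -0.25 -0.1 0 0 0 0;0 -0.5 -0.2 0 0 0 0;0 -0.5 -0.2 0 0 0 0"
}}

```text
t: 13.8
position: [0.5704, -0.0398, 0.2623]
tool_rot: [0.684, 0.73, 0.0, -0.0]
wrist_force: [1.2, 0.5, -0.7]
finger_gap: 0.0002
```

Emit:
{"name": "play_rows", "arguments": {
  "motion": "0 -0.25 -0.15 0 0 0 0;0 -0.45 -0.3 0 0 0 0;0 -0.45 -0.3 0 0 0 0"
}}

```text
t: 14.05
position: [0.5705, -0.0444, 0.2594]
tool_rot: [0.684, 0.73, 0.0, -0.0]
wrist_force: [1.1, 2.9, -1.8]
finger_gap: -0.0004
```

Emit:
{"name": "play_rows", "arguments": {
  "motion": "0 -0.2 -0.2 0 0 0 0;0 -0.4 -0.4 0 0 0 0;0 -0.4 -0.4 0 0 0 0"
}}

```text
t: 14.3
position: [0.5704, -0.0488, 0.2557]
tool_rot: [0.684, 0.73, -0.0, 0.0]
wrist_force: [1.3, 2.5, -1.0]
finger_gap: 0.0001
```

```bash
python3 look.py i | grep -v top
```

```text
TCP hood mm [-58.7  -0.7 255.7] F [ 1.3  2.5 -1. ] t 14.3
hatch angle 0.019
scene 200 [-186, -182, -179, -177, -175, -106, -104, -102, -98, -91, -36]
scene 208 [-186, -184, -183, -179, -177, -174, -173, -172, -170, -165, -160, -154, -146, -94, -87]
scene 216 [-176, -170, -168, -160, -145, -135, -125, -116, -107, -98, -93, -89, -86, -83, -78]
scene 224 [-88, -83, -83, -81, -80, -80, -79, -78, -77, -77, -75, -75, -74, -71, -69, -65]
scene 232 [-76, -74, -73, -72, -71, -70, -69, -68, -68, -67, -67, -66, -66, -65, -65, -64, -63]
scene 240 [-65, -64, -64, -63, -62, -62, -62, -62, -62, -61, -61, -61, -59, -59, -59, -59, -59, -59, -57, -57, -56, -55, -55, -52, -48]
scene 248 [-56, -55, -54, -52, -52, -50, -50, -49, -48, -46]
scene 256 [-69, -68, -68, -68, -68, -66, -65, -58, -51, -48, -46, -44, -43, -43, -41, -41, -39]
scene 264 [-69, -69, -69, -68, -68, -68, -68, -68, -68, -66, -65, -65, -65, -64, -63, -59, -56, -56, -53, -51]
scene 272 [-70, -70, -69, -69, -69, -68, -67, -67, -67, -67, -66, -66, -66, -66, -65, -64, -63, -60, -60, -59, -58, -57, -52]
scene 280 [-69, -69, -69, -68, -68, -68, -68, -65, -65, -64, -64, -64, -64, -63, -59, -55]
scene 288 [-70, -69, -69, -69, -69, -68, -68, -68, -68, -64, -63, -63]
scene 296 [-71, -71, -71, -71, -70, -70, -70, -70, -70, -70, -70, -69, -69, -69, -69, -68, -68, -68, -67, -62, -51]
scene 304 [-71, -71, -70, -70, -70, -69, -69, -68, -68, -68, -64, -62, -60, -57, -55, -53, -51, -47]
scene 312 [-73, -71, -71, -70, -70, -69, -69, -69, -68, -67, -65, -65, -59, -58, -56, -53, -51, -50, -47, -46, -42]
scene 320 [-76, -75, -75, -74, -74, -73, -73, -73, -69, -66, -65, -63, -57, -49, -41]
scene 328 [-76, -76, -76, -75, -75, -75, -75, -75, -75, -75, -74, -74, -74, -73, -73, -73, -73, -72, -71, -71, -70, -70, -67, -67, -66]
scene 336 [-76, -75, -75, -75, -74, -74, -73, -71, -71, -71, -70, -69, -68]
```

View pics/i_scene.png

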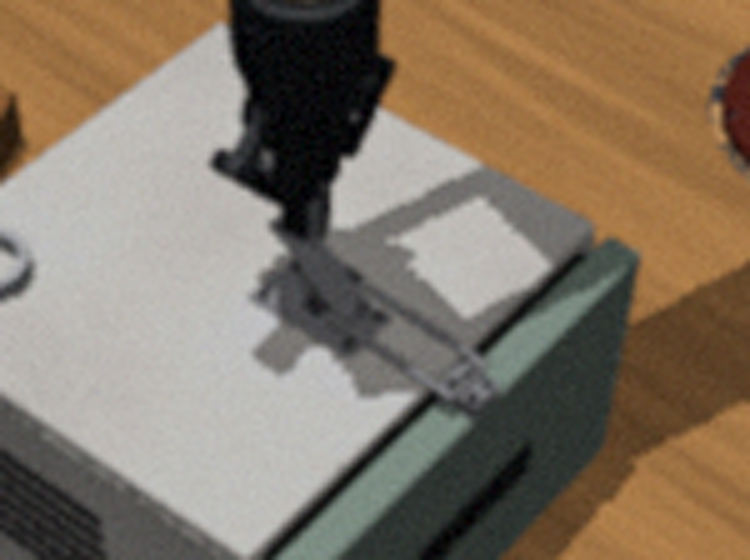

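Emit:
{"name": "play_rows", "arguments": {
  "motion": "0.05 -0.2 -0.2 0 0 0 0;0.05 -0.4 -0.4 0 0 0 0;0.05 -0.4 -0.4 0 0 0 0"
}}

```text
t: 14.65
position: [0.5707, -0.0528, 0.2515]
tool_rot: [0.684, 0.73, -0.0, -0.0]
wrist_force: [0.6, 2.2, 1.2]
finger_gap: -0.0001
```

Emit:
{"name": "play_rows", "arguments": {
  "motion": "0 -0.15 -0.2 0 0 0 0;0 -0.3 -0.4 0 0 0 0;0 -0.3 -0.4 0 0 0 0"
}}

```text
t: 14.9
position: [0.5708, -0.0556, 0.2474]
tool_rot: [0.684, 0.73, -0.0, 0.0]
wrist_force: [-0.4, 1.4, 0.7]
finger_gap: -0.0001
```

Emit:
{"name": "play_rows", "arguments": {
  "motion": "0 -0.15 -0.25 0 0 0 0;0 -0.25 -0.45 0 0 0 0;0 -0.25 -0.45 0 0 0 0"
}}

```text
t: 15.15
position: [0.571, -0.0582, 0.2431]
tool_rot: [0.684, 0.73, -0.0, 0.0]
wrist_force: [0.2, 0.9, 0.7]
finger_gap: -0.0001
```

```bash
python3 look.py j | grep -v top
```

```text
TCP hood mm [-49.2  -0.8 243.1] F [0.2 0.9 0.7] t 15.15
hatch angle 0.013000000000000001
scene 200 [-184, -184, -183, -177, -98, -86, -64, -62, -51, -36]
scene 208 [-185, -181, -179, -175, -173, -172, -170, -168, -162, -158, -149, -134, -107, -94, -81]
scene 216 [-171, -168, -158, -139, -131, -119, -106, -96, -92, -88, -86, -83, -82, -77, -72]
scene 224 [-169, -80, -78, -76, -75, -74, -72, -70, -68, -67, -65, -64, -62, -59, -58]
scene 232 [-71, -64, -63, -61, -60, -58, -58, -57, -56, -55, -54, -53, -53, -51, -49, -46, -45]
scene 240 [-58, -58, -53, -45, -42, -40, -40, -36, -35, -34, -32]
scene 248 [-60, -60, -60, -58, -58, -58, -58, -58, -58, -57, -56, -54, -54, -53, -48, -46, -45, -44, -41, -35, -33, -31]
scene 256 [-60, -59, -59, -58, -58, -58, -57, -56, -55, -55, -55, -55, -53, -52, -52, -45, -44, -42, -41]
scene 264 [-61, -60, -60, -59, -59, -59, -59, -57, -57, -56, -55, -54, -53, -52, -50, -50, -49, -42]
scene 272 [-60, -59, -59, -59, -58, -58, -58, -58, -56, -56, -56, -55, -54, -54]
scene 280 [-62, -61, -61, -61, -61, -60, -60, -59, -59, -58, -58, -56, -55]
scene 288 [-62, -61, -60, -60, -60, -60, -60, -59, -58, -56, -56, -54, -50, -45, -40, -38]
scene 296 [-62, -61, -61, -61, -60, -60, -60, -59, -59, -59, -59, -58, -57, -57, -55, -51, -47, -46, -45, -44, -42, -41, -41, -40, -38, -37]
scene 304 [-66, -65, -65, -64, -64, -64, -64, -63, -63, -62, -61, -60, -60, -58, -56, -56, -55, -53, -53, -50, -47, -44, -40, -38, -38, -35]
scene 312 [-66, -66, -66, -66, -65, -65, -65, -65, -65, -65, -65, -64, -64, -63, -63, -63, -61, -60, -60, -59, -58, -57]
scene 320 [-68, -66, -66, -66, -66, -65, -65, -65, -65, -65, -65, -65, -65, -64, -64, -63, -62, -61, -60, -60, -59, -59, -57, -57]
scene 328 [-67, -67, -66, -66, -66, -65, -65, -65, -65, -65, -65, -64, -64, -64, -63, -62, -62, -61, -60, -60, -60, -59]
scene 336 [-68, -68, -67, -67, -66, -65, -65, -65, -64, -62, -62, -60, -60, -60, -59, -59]
```

View pics/j_scene.png

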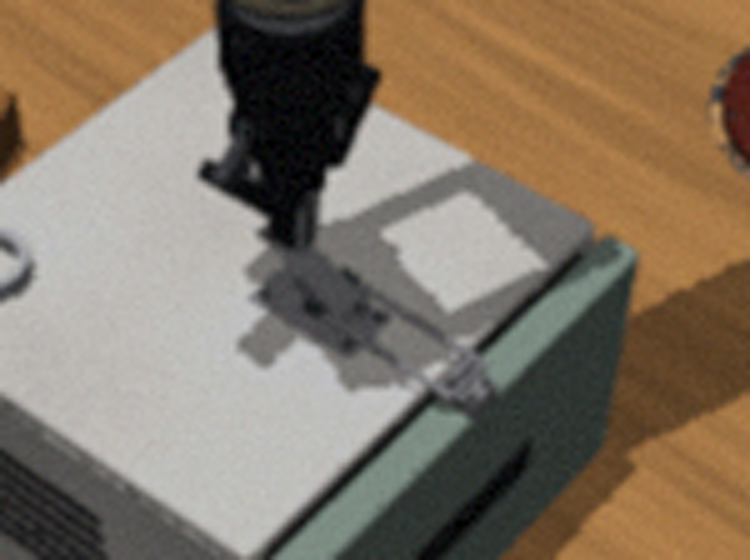

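View pics/j_top.png

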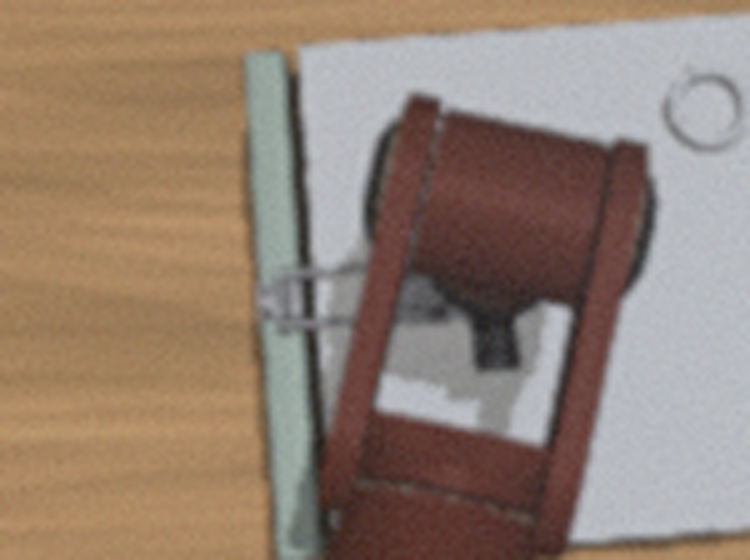

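Emit:
{"name": "play_rows", "arguments": {
  "motion": "0 -0.2 -0.3 0 0 0 0;0.05 -0.4 -0.6 0 0 0 0;0.05 -0.4 -0.6 0 0 0 0"
}}

```text
t: 15.5
position: [0.5712, -0.062, 0.2364]
tool_rot: [0.684, 0.73, -0.0, -0.0]
wrist_force: [1.0, 0.9, 0.9]
finger_gap: -0.0001
```

Emit:
{"name": "play_rows", "arguments": {
  "motion": "0 -0.1 -0.3 0 0 0 0;0.05 -0.2 -0.6 0 0 0 0;0.05 -0.2 -0.6 0 0 0 0"
}}

```text
t: 15.75
position: [0.5715, -0.0643, 0.2303]
tool_rot: [0.684, 0.73, -0.001, -0.0]
wrist_force: [0.3, 0.2, 1.5]
finger_gap: 0.0001
```

Emit:
{"name": "play_rows", "arguments": {
  "motion": "0 -0.1 -0.3 0 0 0 0;0.05 -0.15 -0.6 0 0 0 0;0.05 -0.15 -0.6 0 0 0 0"
}}

```text
t: 16.0
position: [0.5722, -0.0658, 0.2244]
tool_rot: [0.684, 0.73, -0.001, 0.0]
wrist_force: [-0.7, 0.1, -0.6]
finger_gap: -0.0
```

Emit:
{"name": "play_rows", "arguments": {
  "motion": "0 -0.05 -0.15 0 0 0 0;0 -0.1 -0.3 0 0 0 0;0 -0.1 -0.3 0 0 0 0"
}}

```text
t: 16.25
position: [0.5724, -0.0663, 0.2219]
tool_rot: [0.684, 0.73, 0.0, -0.0]
wrist_force: [-0.2, -1.2, -1.2]
finger_gap: 0.0005
```

Now feel down to the stop.

Emit:
{"name": "play_rows", "arguments": {
  "motion": "0 0 -0.1 0 0 0 0;0 0 -0.1 0 0 0 0;0 0 -0.1 0 0 0 0"
}}

```text
t: 16.5
position: [0.5724, -0.0664, 0.2212]
tool_rot: [0.684, 0.73, -0.0, 0.0]
wrist_force: [0.7, 0.1, 0.0]
finger_gap: -0.0003
```

Emit:
{"name": "play_rows", "arguments": {
  "motion": "0 0 -0.1 0 0 0 0;0 0 -0.1 0 0 0 0;0 0 -0.1 0 0 0 0"
}}

```text
t: 16.75
position: [0.5724, -0.0665, 0.2203]
tool_rot: [0.684, 0.73, -0.0, 0.0]
wrist_force: [0.4, -1.1, 1.4]
finger_gap: 0.0001
```

Emit:
{"name": "play_rows", "arguments": {
  "motion": "0 0 -0.1 0 0 0 0;0 0 -0.1 0 0 0 0;0 0 -0.1 0 0 0 0"
}}

```text
t: 17.0
position: [0.5725, -0.0665, 0.22]
tool_rot: [0.684, 0.73, 0.0, 0.0]
wrist_force: [-1.9, -0.7, 4.1]
finger_gap: -0.0
```

Emit:
{"name": "play_rows", "arguments": {
  "motion": "0 0 -0.1 0 0 0 0;0 0 -0.1 0 0 0 0;0 0 -0.1 0 0 0 0"
}}

```text
t: 17.25
position: [0.5725, -0.0665, 0.2199]
tool_rot: [0.684, 0.73, 0.0, 0.0]
wrist_force: [-3.1, -0.7, 7.2]
finger_gap: 0.0001
```

Emit:
{"name": "play_rows", "arguments": {
  "motion": "0 0 -0.1 0 0 0 0;0 0 -0.15 0 0 0 0;0 0 -0.15 0 0 0 0;0 0 -0.15 0 0 0 0"
}}

```text
t: 17.58
position: [0.5726, -0.0665, 0.2198]
tool_rot: [0.684, 0.73, 0.0, 0.001]
wrist_force: [-6.2, 0.2, 11.9]
finger_gap: -0.0001
```

Emit:
{"name": "play_rows", "arguments": {
  "motion": "0 0 0.5 0 0 0 0;0 0 2 0 0 0 0;0 0 6 0 0 0 0;0 0 10 0 0 0 0;0 0 14 0 0 0 0;0 4 18 0 0 0 0;-1 8 18 0 0 0 0;-2 12 18 0 0 0 0;-2 16 18 0 0 0 0;-2 20 18 0 0 0 0;-2 24 18 0 0 0 0;-2 28 18 0 0 0 0;-2 28 18 0 0 0 0"
}}

```text
t: 18.67
position: [0.5512, 0.2198, 0.3954]
tool_rot: [0.681, 0.732, 0.0, -0.002]
wrist_force: [-0.5, -0.8, -0.8]
finger_gap: 0.0002
```

```bash
python3 look.py k
python3 - <<'E'
from h import *
c=load("k_top.npz");a=load("a_top.npz")
H=w2h(cloud(c))*1000
m=(abs(H[...,1])<10)&(H[...,0]>-75)&(H[...,0]<-22)&(H[...,2]>203);P=H[m];print(len(P),np.polyfit(P[:,0],P[:,2],1),P[:,2].mean())
c=load("k_scene.npz");H=w2h(cloud(c))*1000
m=(abs(H[...,1])<10)&(H[...,0]>-75)&(H[...,0]<-22)&(H[...,2]>203);P=H[m];print(len(P),np.polyfit(P[:,0],P[:,2],1),P[:,2].mean())
cv2.imwrite("pics/k_full.png",load("k_top.npz")["img"])
E
```

```text
TCP hood mm [-327.9   -2.4  395.4] F [-0.5 -0.8 -0.8] t 18.6667
top 200 [-178, -174, -164, -113, -108, -103, -96, -93, -57, -54, -52, -39, -36, -33, -33, -8, -5, -4, -3]
top 208 [-184, -181, -178, -174, -167, -162, -159, -149, -137, -119, -104, -91, -86, -67, -29]
top 216 [-172, -165, -137, -104, -89, -83, -78, -74, -69, -63, -57, -50, -42, -35, -26]
top 224 [-168, -168, -168, -166, -84, -78, -78, -73, -70, -58, -49, -47, -37, -28, -27, -27, -26, -26, -25, -24, -24, -23]
hatch angle 0.008
scene 200 [-183, -182, -181, -177, -97, -93, -91, -86, -76]
scene 208 [-184, -179, -173, -171, -168, -158, -150, -134, -122, -112, -101, -93, -86, -77]
scene 216 [-171, -165, -111, -89, -83, -79, -74, -69, -64, -57, -51, -44, -37, -30, -25]
scene 224 [-168, -168, -167, -27, -24, -23]
116 [2.81394894e-02 2.22330639e+02] 220.9695911523578
111 [1.82367700e-02 2.19384079e+02] 218.51571305417306
```

View pics/k_scene.png

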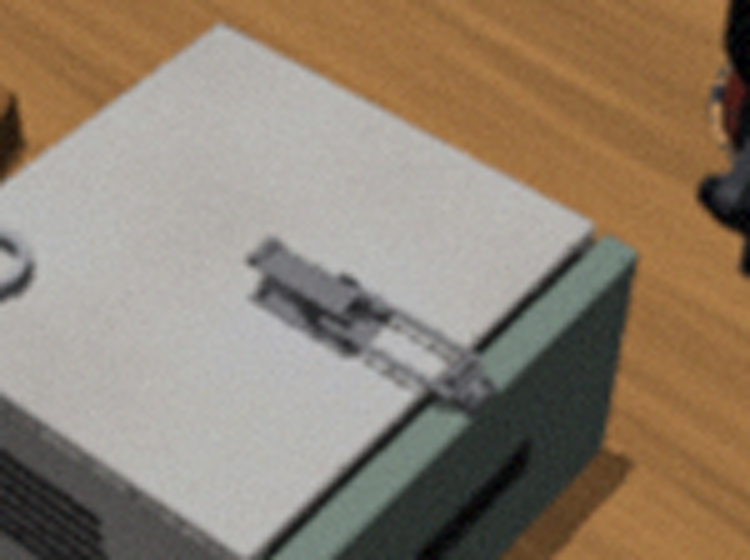

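View pics/k_top.png

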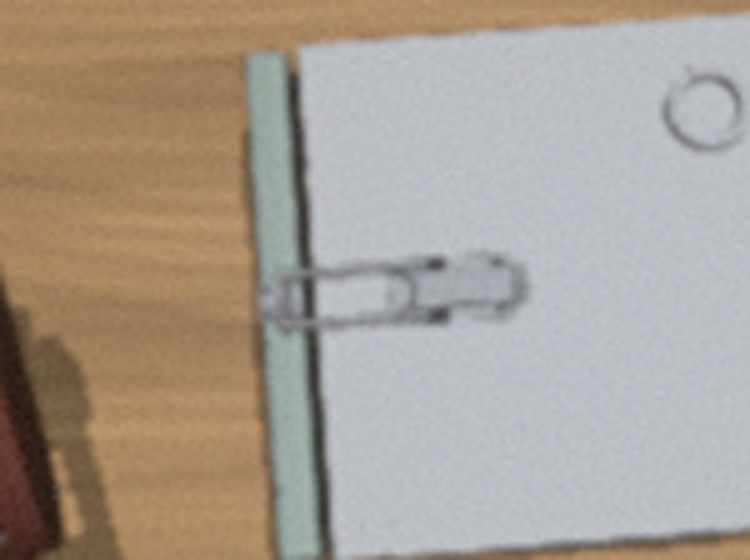

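View pics/k_full.png

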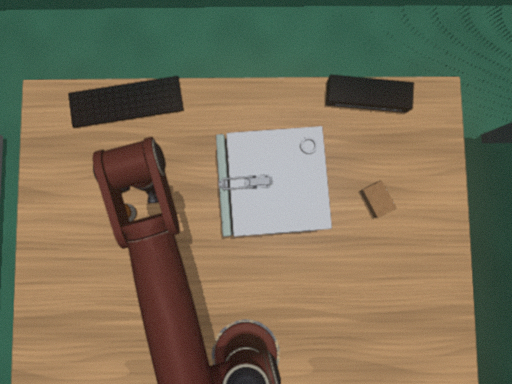

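```bash
python3 -c "
from workcell import ctrl
print(ctrl.hand_in())"
```

```text
the job is handed in; nothing more can be done
None
```

The hatch is shut and latched, and the job was handed in at about 19 s of the 72 s allowed.

- **Hatch:** I pushed at the top edge. It met the seal at about 0.035 rad, and I held about 16 N there, short of the 20 N limit.
- **Loop:** I raised the lever from behind with shut fingers. The loop tipped forward by itself and fell over the keeper when the lever was about upright, so I did not need to grip it. A close wrist picture showed the bar on the block, outward of the lip.
- **Lever:** I pressed it down in small steps with little resistance, then felt the hard stop at 220 mm height, the height expected for a flat lever. I pressed there to about 13 N and then withdrew.

**Last checks:** The pictures show the lever flat, the loop hooked and the hatch shut. The clamp ring, box and keyboard are where they were. In the last top picture the arm hides the mouse and covers part of the bottle. No move went near either, but I did not see the mouse again at the end.

**Disagreements:**
- The camera read the closed hatch at 0.008 rad, against 0.017 expected. Earlier the camera read about 0.011 lower than the touch measurement, so corrected it is about 0.019.
- The depth slope of the lever read 0.02 to 0.03 rad, about the limit of what the depth reading can tell. I relied on the felt stop instead.

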